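# Roll the freshly wrapped card tube into the gluing cradle

## Robot

A 6-joint arm with a two-finger parallel gripper is mounted at the origin on the work surface. World frame = base frame: x ahead of the robot, y to its left, z up, the work surface at z = 0. Lengths are in mm, angles in rad, forces in N, time in s.
With the tool pointing down it reaches from about 300 to 775 mm from the base axis. Payload 14.6 kg.
Tool frame: the origin (TCP) lies on the centre line of the jaws, within the pads' length; the fingertips stand 19 mm ahead of it and the grasp point (between the pads) is the TCP (bot.tip_reach is the distance from the TCP to the fingertips, in mm); z points along the fingers, y is the line along which they close (so a half turn about z gives the same grasp; the last joint's range is limited). The gripper opens to 85 mm and grips with 20 to 120 N. Pads are 22 mm wide; open, the fingers measure 114 mm over their backs; the gripper's body (76 mm by 85 mm) begins 54 mm behind the grasp point. The pads swing forward as they close: fully open they stand 13 mm farther back than shut.
Start: joints at [-1.312, 0.3, 1.521, -0, 1.321, -0.067], TCP at [176.03, -521.06, 250.281] pointing down, gripper open.
Joint ranges: [-3.03, 3.03], [-0.79, 2.21], [0.23, 2.52], [-1.04, 4.18], [0, 3.07], [-2.55, 2.55]. Speed limits (rad/s): [2.22, 2.22, 2.57, 3.14, 3.14, 3.14].

## Interface

Orientations are given as a unit quaternion [w, x, y, z].
In Python, from rig import bot gives the robot as it stands. Calls block until the motion is done:
- bot.move_to(position, orientation): joint-space move of the TCP to a pose.
- bot.servo_line(position, attitude=None, speed=150, until_force=None): straight line of the TCP; attitude=None keeps the orientation; speed is the mean speed in mm/s. With until_force (N) it stops when the force on the tool has changed by that much, and returns True; else False.
- bot.move_joints(angles): joint-space move.
- bot.move_gripper(opening, grip_force=None): finger opening in mm; grip_force is the grip in N (None keeps the last); returns when the fingers have stopped.
- bot.dwell(seconds).
- bot.ik(position, orientation): joint angles nearest the present ones, or None.
- bot.read_state(): the state.
- bot.read_camera(name): name is "side" or "top" or "wrist"; returns a dict with "image" (400x640x3 uint8, blue, green, red), "depth" (400x640 float32, mm along the optical axis (not along the pixel's ray), 0 where there is no reading), "fovy" (degrees; the focal length in pixels is half the picture's height over the tangent of half this angle, whatever the lens; pixels are square), "cx", "cy" (the principal point, pixels), "eye" and "attitude" of the camera in the world; the wrist camera has in their place "mount" (4x4, takes a point from camera to tool coordinates, whose origin is the TCP and whose axes are the flange's). Camera axes: x right, y down, z forward; pixel columns grow to the right and rows downward; lengths in mm; the calibration is good to about 2 mm. A picture is of the moment at which its call begins: read the wrist's pose just before it.
A pose or a line that the arm cannot do raises bot.MotionError and nothing moves.
- bot.finish_job(): hands the job in; it is judged then, once.
The state is a dict: "clock": time; "joint_positions": joint angles; "qvel": joint speeds; "effort": joint torques, N m; "ee_pos": TCP position; "tool_rot": TCP orientation; "ft_force": force on the tool from outside, world axes, zero at the start; "moment": the same for the moment, N m; "grip_width": finger opening in mm; "grip_force": force on a finger pad.
Only numpy, scipy, OpenCV 4.12 (cv2) and the standard library are available. Lean on these libraries where they do the work, as an engineer would, in place of code of your own. Each camera call takes 0.05 s, during which the arm holds its last target. There are 200 camera calls.

## Task

Take the press board by its bar grip, lay it flat on top of the card tube and, pressing with a few newtons all the way, roll the tube along the gluing board until it lies in the cradle between the two low wooden strips. The tube's wrap is freshly glued and the card is thin: touch it with the press board only, from above, and never press hard enough to squash it (18 N is too much). Then lay the press board flat on the table, clear of the gluing board, and leave everything else where it is.

Things in the scene. Friction and masses are not known exactly. Their poses are not given: they have to be found in the camera images.
- glue_board: Fixed grey gluing board, 170 mm (its x) by 300 mm (its y, the rolling direction) by 12 mm thick, lying on the table. Origin at the centre of its underside, z up. Across its middle run two half-round dark wooden strips along its x, 150 mm long, 3 mm proud of the board, their crests at y = -14 and +14 mm: the tube has to climb over the nearer one, which lifts it (and what lies on it) by up to 3 mm, and then settles between the two.
- cradle (a point): Centre of the tube when it lies in the cradle: on the gluing board's centre line midway between the strips, 34 mm above the table. Its axes are those of the gluing board.
- tube: Cardboard tube closed by white plugs, 44 mm diameter, 110 mm long, about 60 to 130 g, lying on the gluing board on either side of the cradle (+y or -y), roughly parallel to the strips. Origin at its centre; its x axis is its long axis; y and z turn with it as it rolls. It rolls freely: under a board moving along its top it advances half as far as the board.
- press_board: Loose plywood press board, 120 mm (its x) by 150 mm (its y) by 10 mm thick, 220 g, with an upright wooden bar grip in the middle of its upper face: 80 mm along x, 20 mm thick along y, its top 52 mm above the underside. Rigid. Origin at the centre of its underside, z up. It starts flat on the table.
- press_grip (a point): Middle of the press board's bar grip, 32 mm above the board's underside; pinch the 20 mm thickness here from above, closing along the press board's y. Axes as the press board.
- tape_roll: Roll of pale yellow masking tape lying flat on the gluing board on the other side of the cradle from the tube, 80 mm diameter, 25 mm high (lower than the top of the tube). Loose. Origin at the centre of its underside. A bystander.
- glue_tube: Flat red glue tube lying near the robot, 34 by 100 by 20 mm with a white cap at its +y end. Loose bystander; origin under its centre.
- stamp_tin: Flat metal tin, 65 by 95 by 22 mm. Loose bystander; origin under its centre.
Things that resemble listed ones, but are neither listed nor needed, are in the scene too. Several things look just like the press_board: the one meant starts nearest to the robot's base. There is more than one size of the tube; the one meant has the size given above.

How it is judged (in metres and radians):
On the way, in this order (a step that is already met when the one before it is completed fails the run):
1. the press board lies on top of the tube and presses it lightly at its starting place (contact force between press_board and tube above 2 N and horizontal distance between tube and cradle above 0.075 m and height (world z) of press_grip above 0.081 m), for 0.1 s.
2. the tube is rolling under the pressed board, half way to the cradle (contact force between press_board and tube above 2 N and horizontal distance between tube and cradle between 0.03 and 0.065 m and height (world z) of press_grip above 0.081 m), for 0.2 s.
3. the tube climbs over the nearer strip under the pressed board (contact force between press_board and tube above 1 N and y of tube in the frame of cradle between -0.022 and 0.022 m and height (world z) of tube above 0.0355 m and height (world z) of press_grip above 0.081 m), for 0.05 s.
At the end, for the whole second after the job is handed in: the tube lies still in the cradle, centred between the strips within 6 mm (within 25 mm along them) and parallel to them within 0.06 rad, and the press board lies flat, right way up and still on the table, touching neither the gluing board nor the tube (x of tube in the frame of cradle between -0.025 and 0.025 m and y of tube in the frame of cradle between -0.006 and 0.006 m and height (world z) of tube below 0.036 m and angle between the x axis of tube and the x axis of glue_board, either way round below 0.06 rad and linear speed of each of tube, press_board below 0.01 m/s and height (world z) of press_board below 0.004 m and angle between press_board's own z axis and vertical below 0.05 rad and contact force between press_board and glue_board below 0.05 N and contact force between press_board and tube below 0.05 N).
It fails at once if the tube is squashed: more than 18 N between it and the press board (contact force between press_board and tube above 18 N).
It fails at once if the tube is touched by the fingers or the arm (contact force between any of the fingers, the arm and tube above 0.3 N).
It fails at once if the tube is pushed by the press board from the side, or runs along faster than 50 mm/s without being pressed ((contact force between press_board and tube above 0.5 N and height (world z) of press_grip below 0.074 m) or (contact force between press_board and tube below 0.3 N and linear speed of tube above 0.05 m/s and horizontal distance between tube and cradle above 0.03 m)).
It fails at once if the tube is lifted or falls off the gluing board (height (world z) of tube above 0.045 m or height (world z) of tube below 0.028 m).
It fails at once if the glue tube, flat tin or tape roll is displaced by more than 30 mm (distance of any of glue_tube, stamp_tin, tape_roll from where it was at the start of the episode above 0.03 m).
It also fails if it takes over 72 s, if anything falls off the work surface, if the arm or the gripper's body presses on something with over 40 N, if the wrist force passes 120 N, or if a joint passes its speed limit or range.

## Working session

There is one attempt and no reset: what is moved stays moved. The work goes in short steps, each a Python script; the robot and the scene stay as the last script left them, time stands still between calls to the robot, and variables do not carry over. Pictures are saved under pics/ and viewed, at most 10 in all, crops included, and the job is handed in when it is done.

```bash
ls; mkdir -p pics; cat > h.py <<'E'
import numpy as np, cv2, pickle
from scipy.spatial.transform import Rotation as R
def rot(q): return R.from_quat([q[1],q[2],q[3],q[0]]).as_matrix()
def quat(M):
    q=R.from_matrix(M).as_quat(); return [q[3],q[0],q[1],q[2]]
def grab(bot,name):
    s=bot.read_state(); c=bot.read_camera(name)
    h=c["image"].shape[0]; c["f"]=h/2/np.tan(np.radians(c["fovy"])/2)
    if "mount" in c:
        m=np.array(c["mount"]); T=rot(s["tool_rot"])
        c["R"]=T@m[:3,:3]; c["e"]=T@m[:3,3]+np.array(s["ee_pos"])
    else:
        c["R"]=rot(c["attitude"]); c["e"]=np.array(c["eye"])
    return c
def ray(c,u,v):
    return c["R"]@np.array([(u-c["cx"])/c["f"],(v-c["cy"])/c["f"],1.])
def onplane(c,u,v,z):
    d=ray(c,u,v); return c["e"]+d*(z-c["e"][2])/d[2]
def cloud(c):
    v,u=np.mgrid[:c["depth"].shape[0],:c["depth"].shape[1]]
    d=c["depth"]; P=np.stack([(u-c["cx"])/c["f"]*d,(v-c["cy"])/c["f"]*d,d],-1)
    return P@c["R"].T+c["e"]
E
python3 - <<'E'
from rig import bot
from h import *
for n in("top","side"):
    c=grab(bot,n); cv2.imwrite(f"pics/{n}.png",c["image"]); pickle.dump(c,open(n+".pkl","wb")); print(n,c["e"],c["f"],c["cx"],c["cy"],c["R"].round(3).tolist(),[k for k in c])
print(bot.read_state())
E
```

```text
pics
top [ 455.51206895 -189.69433847 1520.30500902] 499.00573097545816 312.74229983602555 203.27033911689807 [[0.003, -0.999, 0.046], [-1.0, -0.002, 0.017], [-0.017, -0.046, -0.999]] ['image', 'depth', 'fovy', 'cx', 'cy', 'eye', 'attitude', 'f', 'R', 'e']
side [243.89624806 936.98289107 896.56691428] 444.65697323499654 323.09565800223857 201.22193115127135 [[-0.974, -0.129, 0.185], [-0.226, 0.572, -0.789], [-0.004, -0.81, -0.586]] ['image', 'depth', 'fovy', 'cx', 'cy', 'eye', 'attitude', 'f', 'R', 'e']
{'clock': 0.1, 'joint_positions': array([-1.31158923e+00,  3.00412162e-01,  1.52150999e+00,  9.84101704e-06,
        1.32069948e+00, -6.65873496e-02]), 'qvel': array([ 1.62329024e-03, -6.41242487e-04, -2.19678068e-03, -4.90178536e-04,
       -1.55200046e-03, -6.57935690e-05]), 'effort': array([ 6.44189640e-04, -5.44377279e+01, -3.62371981e+01, -1.23679811e-04,
        3.03322413e-03, -1.19361144e-05]), 'ee_pos': array([ 175.99192682, -520.88604636,  249.7837087 ]), 'tool_rot': array([-5.12564818e-04,  9.86761627e-01,  1.62176529e-01, -4.47292626e-05]), 'ft_force': array([-0.263836  ,  0.24038489, -0.22383938]), 'moment': array([0.02108972, 0.01299256, 0.01064219]), 'grip_force': 0.0, 'grip_width': 85.35043512276152}
```

View pics/top.png

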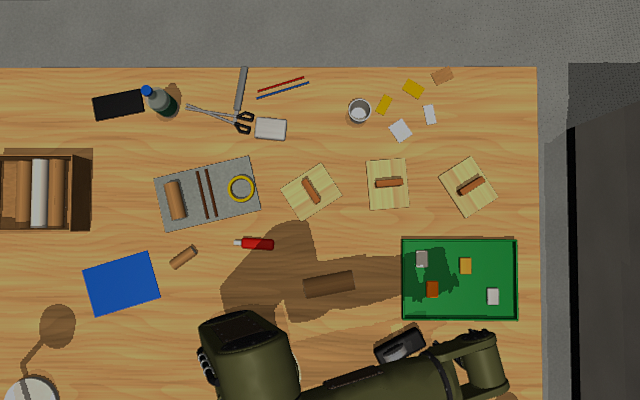

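View pics/side.png

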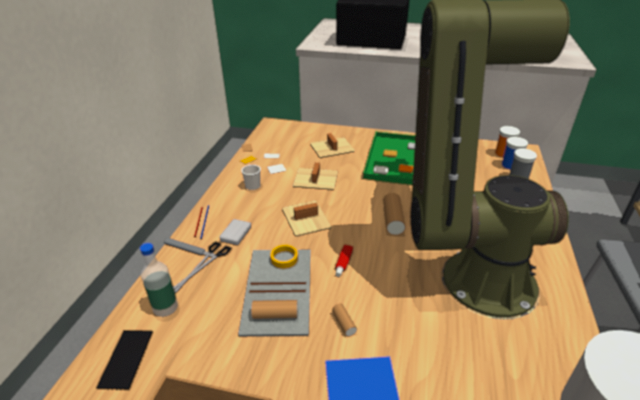

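```bash
python3 - <<'E'
from rig import bot
from h import *
c=pickle.load(open("top.pkl","rb"))
for n,u,v,z in(("press",311,190,42),("b2",388,183,42),("b3",470,186,42),("board",207,194,12),("tube",176,200,40),("tape",241,188,25),("glue",257,243,20),("tin",270,128,22)): 
    p=onplane(c,u,v,z); print(n,p.round(),np.hypot(*p[:2]).round())
w=bot.read_camera("wrist"); print(np.array(w["mount"]).round(3).tolist(),w["fovy"],w["cx"],w["cy"])
# close crop of the chosen tube and press board
cv2.imwrite("pics/crop.png",cv2.resize(c["image"][140:250,140:360],None,fx=3.4,fy=3.4,interpolation=cv2.INTER_CUBIC))
E
```

```text
press [ 563. -159.   42.] 585.0
b2 [ 584. -387.   42.] 701.0
b3 [ 576. -628.   42.] 852.0
board [553. 158.  12.] 575.0
tube [533. 244.  40.] 586.0
tape [570.  53.  25.] 573.0
glue [405.   4.  20.] 405.0
tin [753. -33.  22.] 754.0
[[-0.001, -0.945, -0.327, 85.185], [1.0, -0.001, 0.0, -0.411], [-0.001, -0.327, 0.945, -122.697], [0.0, 0.0, 0.0, 1.0]] 68.5651772604928 319.87423226667596 198.66224384102316
```

View pics/crop.png

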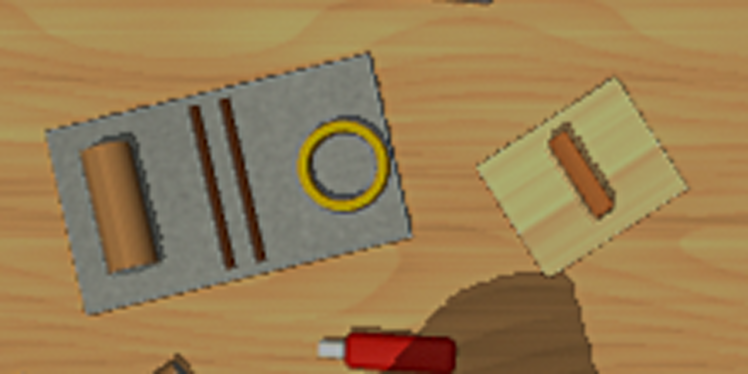

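Candidates: press boards at (311,190) 585 mm from the base, (388,183) 701 mm, (470,186) 852 mm, so I take the first. Tubes at (176,200) on the gluing board, (183,257) small and loose, (328,284) large and dark, and rolls in the box at the left: I take the first. The crop shows tube and board clearly, with the tube on the +y side and the tape roll on the other.

```bash
python3 - <<'E'
from rig import bot
from h import *
for i,p in enumerate([[500,-130,260],[500,130,260]]):
    bot.move_to(p,[0,1,0,0]); bot.dwell(.3)
    c=grab(bot,"wrist"); pickle.dump(c,open(f"w{i}.pkl","wb"))
    cv2.imwrite(f"pics/w{i}.png",c["image"])
print(bot.read_state()["clock"])
a=cv2.imread("pics/w0.png");b=cv2.imread("pics/w1.png")
cv2.imwrite("pics/both.png",cv2.resize(np.vstack([a,b]),(480,600)))
E
```

```text
3.7083
```

View pics/both.png

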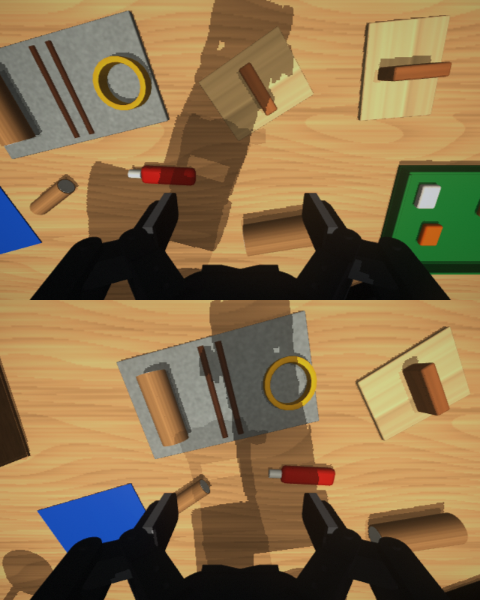

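```bash
cat > m.py <<'E'
from h import *
def rect(xy):
    (c,s,a)=cv2.minAreaRect(xy.astype(np.float32)); 
    b=cv2.boxPoints((c,s,a)); e=b[1]-b[0]; f=b[2]-b[1]
    l=e if np.linalg.norm(e)>np.linalg.norm(f) else f
    if l[0]<0:l=-l
    return np.round(c,1),np.round(sorted(s),1),round(float(np.arctan2(l[1],l[0])),4)
def near(P,c,r,lo,hi,trim=1):
    m=(np.hypot(P[...,0]-c[0],P[...,1]-c[1])<r)&(P[...,2]>lo)&(P[...,2]<hi)
    m=cv2.morphologyEx(m.astype(np.uint8),cv2.MORPH_OPEN,np.ones((3,3)))>0
    n,L,S,_=cv2.connectedComponentsWithStats(m.astype(np.uint8))
    return (L==1+np.argmax(S[1:,4])) if n>1 else m
E
python3 - <<'E'
from m import *
for n in("w0","w1","top"):
    c=pickle.load(open(n+".pkl","rb")); P=cloud(c); P[c["depth"]==0]=1e6
    t=near(P,(400,130) if n!="top" else (700,-300),25,-15,15); print(n,"table z",np.median(P[t][:,2]).round(1) if t.any() else None)
    for nm,q,r,lo,hi in(("grip",(563,-159),70,40,62),("plate",(563,-159),110,5,16),("tube",(533,244),80,38,65),("board",(553,158),190,7,18)):
        m=near(P,q,r,lo,hi)
        v,u=np.nonzero(m)
        if m.sum()<20: print(nm,m.sum()); continue
        print(n,nm,m.sum(),"z",np.percentile(P[m][:,2],[5,50,95]).round(1),*rect(P[m][:,:2]),"border",u.min(),u.max(),v.min())
    # strips: dark brown on plane
    hsv=cv2.cvtColor(c["image"],cv2.COLOR_BGR2HSV)
    bm=near(P,(553,158),170,7,22)
    k=(bm&(hsv[...,1]>110)&((hsv[...,0]<12)|(hsv[...,0]>170))).astype(np.uint8)
    cnt=[x for x in cv2.findContours(k,cv2.RETR_EXTERNAL,cv2.CHAIN_APPROX_NONE)[0] if cv2.contourArea(x)>60 or len(x)>60]
    for x in cnt:
        xy=np.array([onplane(c,*p[0],14.0)[:2] for p in x]); print("  strip",cv2.contourArea(x),*rect(xy))
E
```

```text
w0 table z -1.2
w0 grip 1336 z [49.2 50.8 52.1] [ 561.6 -156.6] [19.9 80. ] 0.5752 border 319 368 84
w0 plate 10854 z [ 7.7  9.  10.3] [ 561.7 -156.5] [120.3 150.7] -0.9969 border 265 416 36
w0 tube 1327 z [39.1 47.4 54.6] [513.4 227.3] [30.2 76.6] -0.1808 border 0 34 127
w0 board 24103 z [ 9.5 10.9 13.1] [555.8 159.9] [170.5 300.8] -1.334 border 0 223 14
  strip 777.5 [552.5 171.4] [  8.7 148.7] 0.2369
  strip 797.0 [559.3 144.2] [  9.1 148.6] 0.2371
w1 table z -1.1
w1 grip 1756 z [42.2 50.6 52.2] [ 561.4 -155.4] [21.1 80.1] 0.5785 border 554 598 83
w1 plate 9726 z [ 7.7  9.1 10.6] [ 561.5 -156.3] [120.5 151.2] -0.995 border 476 626 35
w1 tube 3622 z [41.4 52.1 55.4] [532.6 250.1] [ 42.7 110.8] 0.2542 border 181 248 93
w1 board 26729 z [ 9.7 11.  13. ] [555.2 160.1] [170.3 300.2] -1.3336 border 156 424 14
  strip 698.0 [551.8 173. ] [  8.7 148.6] 0.236
  strip 678.0 [558.  145.8] [  8.5 147.7] 0.2334
top table z 0.2
top grip 177 z [46.2 51.9 56. ] [ 559.8 -156.4] [20.  79.4] 0.5737 border 302 319 179
top plate 670 z [ 6.1 10.  14.5] [ 548.  -133.5] [ 97.2 124.1] 0.5835 border 281 325 178
top tube 532 z [41.5 52.8 59.5] [530.5 249.8] [ 43.4 111.3] 0.2395 border 164 184 182
top board 2939 z [ 8.1 12.3 16.9] [553.3 160.7] [169.7 300.7] -1.331 border 159 251 156
```

```bash
cat > k.py <<'E'
from m import *
C=np.array([555.2,159.8]); A=0.2365
EX=np.array([np.cos(A),np.sin(A)]); EY=np.array([-EX[1],EX[0]])
def down(psi): x=np.array([np.cos(psi),np.sin(psi),0]); z=np.array([0,0,-1.]); return quat(np.c_[x,np.cross(z,x),z])
def pos(s,z): return [*(C+s*EY),z]   # s along board y from cradle
P0=[561.5,-156.3]; Q0=down(0.575); QB=down(A)
E
python3 - <<'E'
from rig import bot
from k import *
p=lambda t:(lambda s:print(t,round(s["clock"],2),s["ee_pos"].round(1),s["ft_force"].round(2),round(s["grip_width"],1),s["grip_force"]))(bot.read_state())
bot.move_gripper(60)
bot.move_to([*P0,120],Q0); bot.servo_line([*P0,33],speed=80); p("down")
bot.move_gripper(0,60); bot.dwell(.2); p("grip")
bot.servo_line([*P0,130],speed=100); p("lift")
bot.move_to(pos(140,150),QB); bot.dwell(.3); p("over")
c=grab(bot,"wrist"); pickle.dump(c,open("w2.pkl","wb")); cv2.imwrite("pics/w2.png",c["image"])
c=grab(bot,"side"); pickle.dump(c,open("s2.pkl","wb")); cv2.imwrite("pics/s2.png",cv2.resize(c["image"][180:380,180:400],None,fx=2.7,fy=2.7))
E
```

```text
down 6.55 [ 561.8 -156.4   33.5] [-0.24 -0.28 -0.24] 59.9 0.0
grip 7.19 [ 561.7 -156.4   33.4] [-0.66  0.81  6.48] 19.7 59.548702239990234
lift 8.31 [ 561.2 -156.2  129.2] [-0.41  0.01 -2.81] 19.3 58.72360825538635
over 10.28 [522.6 295.5 150. ] [ 0.45 -0.27 -2.77] 19.4 58.625314235687256
```

View pics/s2.png

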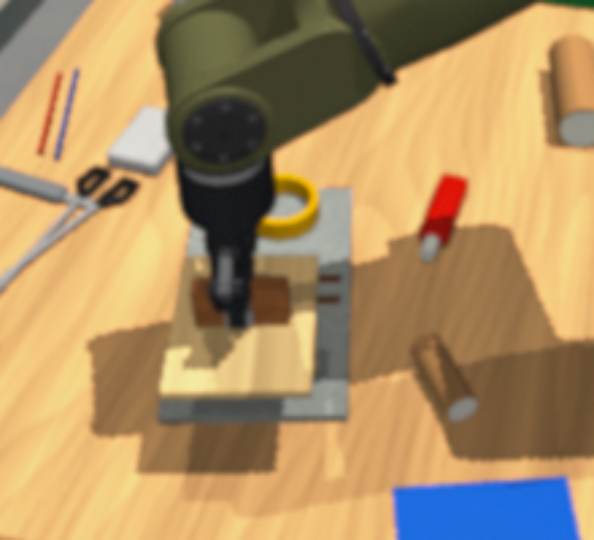

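The side view shows the board held level in the jaws at 150 mm above the tube (board at crop pixel (240,325)). Now the press.

```bash
python3 - <<'E'
from rig import bot
from k import *
bot.servo_line(pos(140,97),speed=60); bot.dwell(.3)
f0=np.mean([bot.read_state()["ft_force"] for _ in range(3)],0)
print("base",f0.round(2),"hit",bot.servo_line(pos(140,84),speed=6,until_force=2.0))
def st(t): s=bot.read_state(); print(t,round(s["clock"],2),s["ee_pos"].round(2),(s["ft_force"]-f0).round(2),s["moment"].round(2))
st("touch"); bot.dwell(.2); st("hold")
z=bot.read_state()["ee_pos"][2]
for i in range(8):
    s=bot.read_state(); F=s["ft_force"][2]-f0[2]
    if F>4: break
    z-=.3; bot.servo_line(pos(140,z),speed=5); bot.dwell(.05); st(f"cmd {z:.2f}")
np.save("f0.npy",f0); np.save("z.npy",z); bot.dwell(.2); st("end")
E
```

```text
base [-0.01 -0.12 -1.33] hit True
touch 13.0 [522.4  295.88  89.22] [-0.33 -0.24  7.19] [-0.31 -0.03 -0.02]
hold 13.2 [522.41 295.88  89.21] [-0.57  0.02  6.93] [-0.33 -0.05 -0.03]
end 13.4 [522.41 295.87  89.23] [-0.46  0.59  7.24] [-0.3  -0.   -0.06]
```

```bash
cat > roll.py <<'E'
import sys
from rig import bot
from k import *
b,end,step,v,target,g=map(float,sys.argv[1:7])
FB=-2.4; z=float(np.load("z.npy")); T0=93.; S0=140.
def hump(b):
    d=abs(T0-b/2-14); return max(0.,np.sqrt(625-d*d)-22) if d<11.9 else 0.
def force(): return np.mean([bot.read_state()["ft_force"][2] for _ in range(2)])-FB
bot.servo_line(pos(S0-b,z+hump(b)),speed=5)
i=0
while b<end-1e-6:
    F=force(); z+=np.clip(g*(F-target),-.25,.4)
    if F>14: print("HIGH",b,F); z+=.3
    b=min(b+step,end)
    bot.servo_line(pos(S0-b,z+hump(b)),speed=v)
    s=bot.read_state(); i+=1
    if i%max(1,int(6/step))==0 or F<3 or F>9: print(f"b {b:.0f} t {s['clock']:.2f} cmd {z+hump(b):.2f} z {s['ee_pos'][2]:.2f} F {s['ft_force'].round(1)} was {F:.1f}")
np.save("z.npy",z); print(b,force())
E
python3 roll.py 0 30 2 14 6 0.04
```

```text
b 6 t 14.62 cmd 89.15 z 89.26 F [0.1 0.6 4. ] was 5.7
b 12 t 15.50 cmd 89.26 z 89.28 F [2.6 0.6 3.2] was 6.6
b 18 t 16.38 cmd 89.20 z 89.30 F [3.8 0.7 3.8] was 5.4
b 24 t 17.25 cmd 89.22 z 89.26 F [4.8 1.2 4.9] was 6.7
b 30 t 18.12 cmd 89.30 z 89.28 F [4.6 1.4 4.3] was 5.6
30.0 6.728621351935288
```

```bash
sed -i 's/^i=0/i=0; lat=float(sys.argv[7]) if len(sys.argv)>7 else 0./; s/^    bot.servo_line(pos(S0-b,z+hump(b)),speed=v)/    lat+=.04*(bot.read_state()["ft_force"][:2]@EX); q=np.array(pos(S0-b,z+hump(b))); q[:2]+=lat*EX\n    bot.servo_line(q,speed=v)/; s/^np.save("z.npy",z); print(b,force())/np.save("z.npy",z); print(b,force(),"lat",lat)/' roll.py
# start correction line keeps the lateral offset too
sed -i '/^bot.servo_line(pos(S0-b,z+hump(b)),speed=5)/d' roll.py
python3 roll.py 30 90 2 16 6 0.04 0
```

```text
b 36 t 18.95 cmd 89.45 z 89.31 F [ 1.1 -0.3  2.6] was 6.8
b 42 t 19.77 cmd 89.35 z 89.31 F [-0.6  0.   3.9] was 5.2
b 48 t 20.60 cmd 89.29 z 89.32 F [ 0.3 -0.2  3.2] was 4.9
b 54 t 21.43 cmd 89.28 z 89.32 F [ 1.  -0.5  4.3] was 6.6
b 60 t 22.25 cmd 89.31 z 89.32 F [0.8 0.2 3.3] was 6.5
b 66 t 23.07 cmd 89.34 z 89.32 F [ 0.1 -0.1  4.6] was 6.6
b 72 t 23.90 cmd 89.30 z 89.32 F [ 1.  -0.4  3.8] was 5.8
b 78 t 24.73 cmd 89.30 z 89.32 F [0.1 0.  4.8] was 5.6
b 84 t 25.55 cmd 89.33 z 89.31 F [0.8 0.5 4.6] was 6.0
b 90 t 26.38 cmd 89.31 z 89.34 F [-0.  -0.5  3.5] was 5.6
90.0 5.912459398403193 lat 1.0299992094528148
```

```bash
sed -i 's/if d<11.9 else 0./if d<11.9 and FF else 0./; s/^FB=-2.4/FF=0; FB=-2.4/; s/-.25,.4)/-.35,.4)/' roll.py
python3 roll.py 90 124 2 18 6 0.04 1.03 | tail -2; python3 roll.py 124 146 1 12 5.5 0.09 1.03
```

```text
b 120 t 30.25 cmd 89.35 z 89.31 F [0.5 0.2 3.4] was 6.3
124.0 5.851817491105072 lat 1.528958512091271
b 130 t 32.27 cmd 89.31 z 89.33 F [-1.1 -0.2  3.1] was 4.7
b 136 t 33.77 cmd 89.69 z 89.84 F [0.8 1.4 4.8] was 8.9
b 142 t 35.27 cmd 90.93 z 90.94 F [-0.7  0.9  4.8] was 8.2
146.0 6.8271174284752245 lat 1.7570011296696635
```

```bash
python3 roll.py 146 187 1 14 5.5 0.09 1.757
```

```text
b 152 t 37.77 cmd 92.07 z 92.05 F [0.4 0.7 4.1] was 6.3
b 158 t 39.27 cmd 92.27 z 92.30 F [-0.5  0.5  2.7] was 5.3
b 164 t 40.77 cmd 92.18 z 92.20 F [ 0.5 -0.4  2.5] was 4.2
b 170 t 42.27 cmd 91.84 z 91.81 F [ 0.4 -0.3  2.1] was 4.3
b 176 t 43.77 cmd 91.13 z 91.12 F [-0.2 -0.9  1.5] was 2.7
b 182 t 45.27 cmd 90.14 z 90.14 F [ 0.6 -0.7  0.3] was 2.7
b 183 t 45.52 cmd 89.89 z 89.88 F [-0.5 -0.7  0.7] was 2.7
b 186 t 46.27 cmd 89.22 z 89.31 F [ 1.4 -0.4  0.8] was 2.8
187.0 6.356121362826997 lat 1.9582019969766706
```

```bash
python3 - <<'E'
from rig import bot
from k import *
s=bot.read_state(); p=s["ee_pos"].copy()
p[2]+=4; bot.servo_line(p,speed=10); p[2]=160; bot.servo_line(p,speed=100)
bot.move_to([*P0,110],Q0); bot.dwell(.1)
c=grab(bot,"side"); cv2.imwrite("pics/s3.png",cv2.resize(c["image"][200:380,200:360],None,fx=3,fy=3))
t=pickle.load(open("top.pkl","rb")); c=grab(bot,"top"); P=cloud(c); P[c["depth"]==0]=1e6
m=near(P,C,75,36,65); r=rect(P[m][:,:2]); d=r[0]-(C-[2,0]); print("tube",r,"in cradle x,y",d@EX,d@EY,"z",P[m][:,2].max(),bot.read_state()["clock"])
E
```

```text
tube (array([553.7, 160.2]), array([ 44.4, 111.5]), 0.2584) in cradle x,y 0.5798025892650813 0.2717148458982123 z 64.93314556291512 49.175
```

View pics/s3.png

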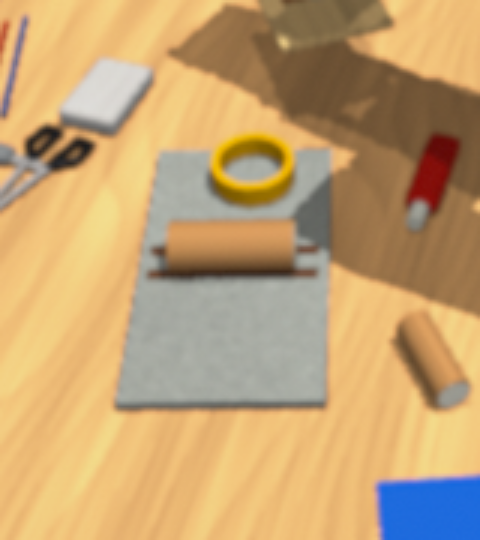

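The tube lies in the cradle (crop pixel (230,247)) between the strips, and it is centred within about 1 mm. The tape roll at (253,168) has not moved. Next I lay the board down.

```bash
python3 - <<'E'
from rig import bot
from k import *
bot.servo_line([*P0,42],speed=80); bot.dwell(.2)
print(bot.servo_line([*P0,31.5],speed=8,until_force=3)); s=bot.read_state(); print(s["ee_pos"],s["ft_force"])
bot.move_gripper(60); bot.dwell(.2); bot.servo_line([*P0,130],speed=100); bot.dwell(.2)
c=grab(bot,"wrist"); P=cloud(c); P[c["depth"]==0]=1e6
m=near(P,P0,110,5,16); print("plate",np.percentile(P[m][:,2],[5,50,95]),*rect(P[m][:,:2]))
c=grab(bot,"top"); P=cloud(c); P[c["depth"]==0]=1e6
m=near(P,C,75,36,65); print("tube",*rect(P[m][:,:2]))
bot.dwell(.5); print(bot.read_state()["clock"])
E
```

```text
True
[ 561.48095474 -156.30749724   33.39827332] [-0.33249605  0.92165175  4.98816857]
plate [ 7.90810618  9.03932542 10.1347166 ] [ 561.3 -155.8] [119.6 150.2] -0.9947
tube [553.2 160.4] [ 44.2 110.5] 0.2574
53.9583
```

```bash
python3 -c "
from rig import bot
print(bot.finish_job())"
```

```text
the job is handed in; nothing more can be done
None
```

I handed the job in at about 54 s: the tube lies in the cradle, centred to about 1 mm and within about 0.02 rad of the strips. I kept the board pressed on it all the way at about 3–9 N. The press board is back flat on the table at its starting place, clear of the gluing board. The hand-in call returned no verdict.

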